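# Hold the amber swatch in the viewing lamp's beam

## Robot

A 7-joint arm with a two-finger parallel gripper is mounted at the origin on the work surface. World frame = base frame: x ahead of the robot, y to its left, z up, the work surface at z = 0. Lengths are in m, angles in rad, forces in N, time in s.
With the tool pointing down it reaches from about 0.4 to 0.925 m from the base axis. Payload 4.1 kg.
Tool frame: the origin (TCP) lies on the centre line of the jaws, within the pads' length; the fingertips stand 19 mm ahead of it and the grasp point (between the pads) is the TCP; z points along the fingers, y is the line along which they close (so a half turn about z gives the same grasp; the last joint's range is limited). The gripper opens to 85 mm and grips with 20 to 120 N. Pads are 22 mm wide; open, the fingers measure 114 mm over their backs; the gripper's body (76 mm by 85 mm) begins 54 mm behind the grasp point. The pads swing forward as they close: fully open they stand 13 mm farther back than shut.
Start: joints at [1.023, 0.398, 0.045, 1.537, -0.019, 1.207, -0.051], TCP at [0.282, -0.586, 0.25] pointing down, gripper open.
Joint ranges: [-2.82, 2.82], [-0.49, 2.23], [-1.37, 1.46], [0, 2.46], [-1.36, 4.5], [0.23, 2], [-2.94, 2.94]. Speed limits (rad/s): [2.57, 2.57, 3.14, 3.14, 3.14, 3.14, 3.14].

## Interface

Orientations are given as a unit quaternion [w, x, y, z].
In Python, from cell import sensors, read_camera, camera_info, job gives the robot as it stands.
- The arm moves only by the shell command python3 -m crank 'ROWS' [OPENING] [FORCE]. ROWS is JSON, a list that holds one entry, the list of rows, each a list of 6 numbers: the shift along the world's x, y, z in m, then the turn, a rotation vector about the world's x, y, z in rad. A call has exactly 10 rows; each row is the pose to reach, as a shift and turn from the pose commanded when the call began; what a row does not reach only later rows make up. A row lasts 1/10 s, in which the tool goes at most 50 mm and 8.59 degrees, less where a joint would pass 70% of its speed; a pose out of reach is approached as far as the arm can. A call with a gripper value outside its range is refused whole. OPENING is the opening, from 0 (shut) to 1 (fully open), set as the call begins (- or left out, the last holds). The fingers move at their own pace and stop on an object; FORCE is the grip in N (left out, the last holds). Time passes only in rows, so rows that repeat a pose let the fingers close, or fill a call up. It gives the time, the measured TCP pose, the force, the opening and the grip force at its end, in the units of the state.
- sensors.get_obs(): the state, without advancing time (a new reading comes with each control period).
- read_camera(name): name is "side" or "top" or "wrist"; returns the picture (384x512x3 uint8, red, green, blue); there is no depth.
- camera_info(name): a dict with "fov_y" (degrees; the focal length in pixels is half the picture's height over the tangent of half this angle, whatever the lens; pixels are square), "cx", "cy" (the principal point, pixels), "k1" (the pictures are not rectified: a ray, as slopes to the right and down, at radius r is drawn at 1 + k1 r^2 times it, then the intrinsics apply), "R" (3x3) and "t" (3): a world point X has camera coordinates R X + t. Camera axes: x right, y down, z forward; pixel columns grow to the right and rows downward; lengths in m; the calibration is good to about 2 mm. A picture is of the moment at which its call begins: read the wrist's pose just before it. camera_info takes no time and is no camera call; for the wrist camera it gives the pose at the moment of the call.
- job.close_job(): hands the job in; it is judged then, once.
The state is a dict: "clock": time; "qpos": joint angles; "joint_velocities": joint speeds; "effort": joint torques, N m; "ee_pos": TCP position; "ee_rot": TCP orientation; "force": force on the tool from outside, world axes, zero at the start; "torque": the same for the moment, N m; "width": finger opening in m; "finger_force": force on a finger pad.
Only numpy, scipy, OpenCV 4.12 (cv2) and the standard library are available. Lean on these libraries where they do the work, as an engineer would, in place of code of your own. Each camera call takes 0.05 s, during which the arm holds its last target. There are 200 camera calls.

## Task

Pluck the amber resin swatch out of the pocket tray, letting the fingers touch only its two frosted white faces and never the clear ones, and hold it upright in the beam of the viewing lamp, above the black line between lamp and screen, with its clear faces square to the beam and the beam going through the middle of the clear face, between the two white lines. Finish while still holding it there in mid-air by its frosted faces: do not put it down or let go. Do not touch the lamp stand with swatch or robot, and leave the other swatches and the things on the table as they are.

Things in the scene. Friction and masses are not known exactly. Their poses are not given: they have to be found in the camera images.
- amber: the amber (orange) swatch to pick: upright resin prism 60 mm high, 26-46 g; origin: centre of its underside, z up. Frosted faces: matt white plates facing +y and -y, 24 mm apart, 18 mm wide. Clear faces: facing +x and -x, 20 mm apart, 20 mm wide, 1 mm proud of the plates' edges, two white lines across each, 13 and 27 mm up. Starts loose in any tray pocket, turned up to 0.6 rad from the tray
- amber_window (a point): point on the swatch's vertical centre line, 20 mm above its underside, midway in height between the two white lines: the beam should pass through it. Axes as amber
- green: cast resin swatch, dark green (see amber for its shape); stands in another pocket of the tray, turned like it; leave it where it is
- blue: cast resin swatch, blue (see amber for its shape); stands in another pocket of the tray, turned like it; leave it where it is
- rose: cast resin swatch, rose red (see amber for its shape); stands in another pocket of the tray, turned like it; leave it where it is
- tray: fixed brown wooden tray block 130 x 130 x 25 mm, origin at the centre of its underside, on the table. Four square pockets 36 x 36 mm, 20 mm deep (floor 5 mm above the table), centred at x = +-37 mm, y = +-37 mm; a swatch in a pocket stands 40 mm above the block's top
- lamp: fixed viewing lamp; origin on the table under the beam's middle, z up, beam along y, 60 mm up. Plywood base 80 mm (x), y -150 to 100 mm, 12 mm thick, thin black line across it at y = 0. Black lamp tube 36 mm in diameter, y -140 to -55 mm, axis 60 mm up; white upright screen 74 mm wide at y 70 to 80 mm, up to 96 mm high. The gap between them is empty, with nothing to set a swatch on
- lamp_beam (a point): point on the beam's axis above the black line, 60 mm above the table; axes as lamp (y along the beam, from lamp to screen; z up). The beam is drawn as a thin yellowish rod of light, which touches nothing
- glue: bystander: white glue bottle with green label and red nozzle, 58 mm in diameter, 156 mm high, origin under its centre
- jar: bystander: glass jar, 68 mm in diameter, 85 mm high, origin under its centre
- tin: bystander: flat green tin, 54 mm in diameter, 22 mm high, origin under its centre
- brush: bystander: paint brush lying on the table at its far side
- knife: bystander: palette knife lying on the table to the right

How it is judged:
On the way:
1. the amber swatch is lifted clear of the tray, gripped by both frosted faces (contact force between each of amber_c1, amber_c2 and the fingers above 0.5 N and height (world z) of amber above 0.032 m), for 0.2 s.
At the end, for the whole second after the job is handed in: Held still in mid-air by both frosted faces (over 0.5 N each), off the stand; window point within 6 mm sideways and 7 mm in height of the beam, 20 mm of the black line; faces square to the beam within 0.15 rad, upright within 0.12. Other swatches moved under 15 mm, bystanders under 30 (contact force between each of amber_c1, amber_c2 and the fingers above 0.5 N and x of amber_window in the frame of lamp_beam between -0.006 and 0.006 m and y of amber_window in the frame of lamp_beam between -0.02 and 0.02 m and z of amber_window in the frame of lamp_beam between -0.007 and 0.007 m and angle between the x axis of amber and the y axis of lamp, either way round below 0.15 rad and angle between amber's own z axis and vertical below 0.12 rad and linear speed of amber below 0.02 m/s and height (world z) of amber above 0.025 m and contact force between amber and lamp below 0.05 N and contact force between amber_c0 and the fingers below 1 N and distance of each of green, blue, rose from where it was at the start of the episode below 0.015 m and distance of each of glue, jar, tin, brush, knife from where it was at the start of the episode below 0.03 m); the arm keeps its last pose, push and grip.
It fails at once if the fingers press on a clear face of the amber swatch (over 1 N) (contact force between amber_c0 and the fingers above 1 N).
It fails at once if the lamp stand is touched by the robot or the swatch (over 2 N) (contact force between any of the arm, the fingers, amber and lamp above 2 N).
It fails at once if another swatch is moved by 15 mm (distance of any of green, blue, rose from where it was at the start of the episode above 0.015 m).
It fails at once if a bystander is moved by 30 mm (distance of any of glue, jar, tin, brush, knife from where it was at the start of the episode above 0.03 m).
It also fails if it takes over 38 s, if anything falls off the work surface, if the arm or the gripper's body presses on something with over 40 N, if the wrist force passes 120 N, or if a joint passes its speed limit or range.

## Working session

There is one attempt and no reset: what is moved stays moved. The work goes in short steps, Python scripts to look and compute and a shell command to move; the robot and the scene stay as the last step left them, time stands still between calls to the robot, and variables do not carry over. Pictures are saved under pics/ and viewed, at most 10 in all, crops included, and the job is handed in when it is done.

```bash
ls; mkdir -p pics; python3 - <<'E'
from cell import sensors, read_camera, camera_info
import cv2
o=sensors.get_obs();print(o['clock'],o['ee_pos'],o['ee_rot'],o['width'])
for n in('top','side'):
    im=read_camera(n);cv2.imwrite(f'pics/{n}0.png',im[:,:,::-1]);c=camera_info(n);print(n,c)
E
```

```text
pics
0.0 [ 0.28178597 -0.58508192  0.24926399] [-9.32555350e-04  9.74915743e-01  2.22572109e-01 -2.83185330e-04] 0.0856639673643397
top {'fov_y': 56.802875331699276, 'cx': 250.96035620629263, 'cy': 190.20258985904212, 'k1': -0.08645588156168878, 'R': array([[-2.40068448e-02, -9.99711741e-01, -3.26714644e-04],
       [-9.95942944e-01,  2.39446900e-02, -8.67427480e-02],
       [ 8.67255667e-02, -1.75703054e-03, -9.96230691e-01]]), 't': array([0.02348637, 0.60688964, 1.28146378])}
side {'fov_y': 54.66014931977882, 'cx': 254.14424271208154, 'cy': 197.3788082984427, 'k1': -0.05870641019111425, 'R': array([[-0.99419876, -0.10749738, -0.00362532],
       [-0.04769918,  0.47085875, -0.88091817],
       [ 0.09640341, -0.87563483, -0.47325472]]), 't': array([0.58837595, 0.08770265, 1.23295355])}
```

View pics/top0.png

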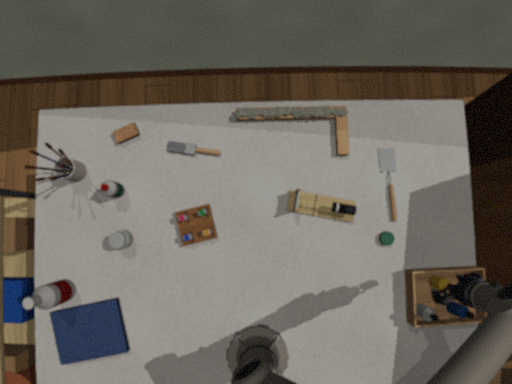

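View pics/side0.png

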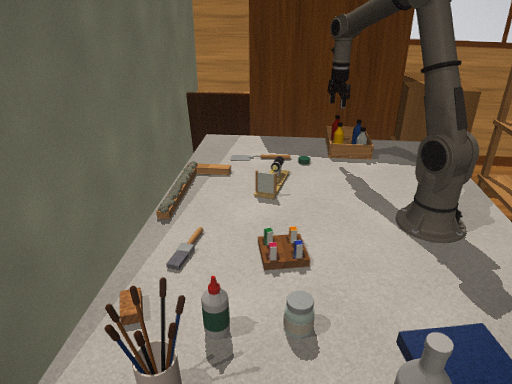

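The top view has the tray at about (195,225) with amber in its lower-right pocket (206,233). The lamp stand is around (322,205), with its tube on the right and screen on the left at about (295,200). The side view agrees.

```bash
cat > h.py <<'E'
import numpy as np,cv2
from cell import sensors, read_camera, camera_info
def K(c): f=192/np.tan(np.radians(c['fov_y']/2)); return np.array([[f,0,c['cx']],[0,f,c['cy']],[0,0,1]])
def ray(c,px):
    p=cv2.undistortPoints(np.array(px,float).reshape(-1,1,2),K(c),np.array([c['k1'],0,0,0,0]))[:,0]
    R,t=np.array(c['R']),np.array(c['t']); return -R.T@t, np.c_[p,np.ones(len(p))]@R
def onz(c,px,z):
    C,d=ray(c,px); return C+d*((z-C[2])/d[:,2])[:,None]
def proj(c,X):
    return cv2.projectPoints(np.array(X,float).reshape(-1,1,3),cv2.Rodrigues(np.array(c['R']))[0],np.array(c['t']),K(c),np.array([c['k1'],0,0,0,0]))[0][:,0]
E
python3 - <<'E'
from h import *
im=cv2.imread('pics/top0.png');c=camera_info('top')
a=im[195:255,165:225];b=im[180:230,280:365]
cv2.imwrite('pics/z.png',cv2.hconcat([cv2.resize(a,(400,400),interpolation=2),cv2.resize(b,(400*85//50-300,400*1-165) ,interpolation=2).copy() if 0 else cv2.resize(cv2.copyMakeBorder(b,0,10,0,0,0),(400,282),interpolation=2) if 0 else cv2.copyMakeBorder(cv2.resize(b,(400,235),interpolation=2),0,165,0,0,0)]))
hsv=cv2.cvtColor(im,cv2.COLOR_BGR2HSV)
def m(lo,hi,box):
    k=cv2.inRange(hsv,lo,hi);z=k*0;y0,y1,x0,x1=box;z[y0:y1,x0:x1]=k[y0:y1,x0:x1];return z
mk=m((0,70,30),(25,255,200),(195,255,165,225))
cs=max(cv2.findContours(cv2.morphologyEx(mk,3,np.ones((9,9))),0,1)[0],key=cv2.contourArea)
r=cv2.boxPoints(cv2.minAreaRect(cs));w=onz(c,r,.02);print('tray',w.mean(0),w)
am=m((8,150,120),(22,255,255),(225,245,198,218));ys,xs=np.nonzero(am);print('amber',len(xs),xs.mean(),ys.mean(),onz(c,[[xs.mean(),ys.mean()]],.055))
lm=m((12,60,60),(35,255,255),(180,230,280,365))
cs=max(cv2.findContours(cv2.morphologyEx(lm,3,np.ones((15,15))),0,1)[0],key=cv2.contourArea)
r=cv2.boxPoints(cv2.minAreaRect(cs));print(r);print('lamp',onz(c,r,.012))
E
```

```text
tray [0.48567012 0.21654693 0.02      ] [[0.53290815 0.29514939 0.02      ]
 [0.5617699  0.16722967 0.02      ]
 [0.43838965 0.1384171  0.02      ]
 [0.40961278 0.26539154 0.02      ]]
amber 23 206.0 232.30434782608697 [[0.45761278 0.17326313 0.055     ]]
[[285.8462  209.76923]
 [290.38464 187.0769 ]
 [355.7693  200.15384]
 [351.23083 222.84616]]
lamp [[ 0.53257202 -0.11876601  0.012     ]
 [ 0.61669661 -0.13844037  0.012     ]
 [ 0.56171952 -0.38244516  0.012     ]
 [ 0.47761505 -0.36135436  0.012     ]]
```

View pics/z.png

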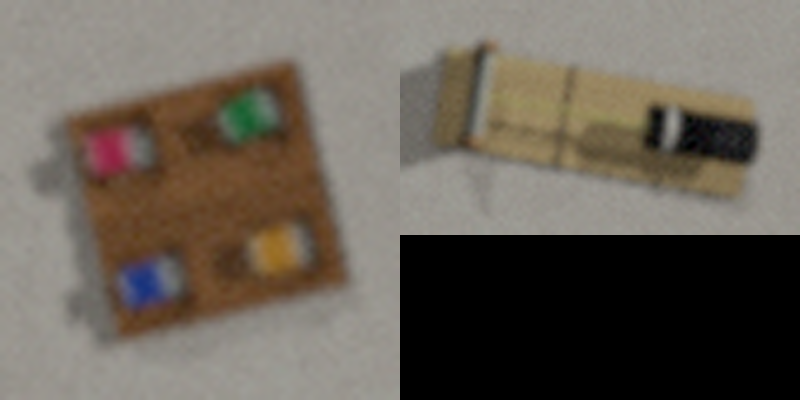

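The enlarged crop shows amber in the tray's near-right pocket with its white plates facing roughly ±world y. The black line crosses the base around pixel (315,205). I'll move above amber, turning -0.25 rad on the way.

```bash
python3 -m crank '[[[0.01,0.04,0,0,0,-0.025],[0.02,0.08,0,0,0,-0.05],[0.03,0.12,0,0,0,-0.075],[0.04,0.16,0,0,0,-0.1],[0.05,0.20,0,0,0,-0.125],[0.06,0.24,0,0,0,-0.15],[0.07,0.28,0,0,0,-0.175],[0.08,0.32,0,0,0,-0.2],[0.085,0.36,0,0,0,-0.225],[0.09,0.4,0,0,0,-0.25]]]' 0.6 30
python3 -m crank '[[[0.01,0.04,0,0,0,0],[0.02,0.08,0,0,0,0],[0.03,0.12,0,0,0,0],[0.04,0.16,0,0,0,0],[0.05,0.20,0,0,0,0],[0.06,0.24,0,0,0,0],[0.07,0.28,0,0,0,0],[0.08,0.32,0,0,0,0],[0.085,0.357,0,0,0,0],[0.085,0.357,0,0,0,0]]]'
python3 - <<'E'
from h import *
from scipy.spatial.transform import Rotation as R
c=camera_info('wrist');im=read_camera('wrist');cv2.imwrite('pics/w1.png',im[:,:,::-1])
o=sensors.get_obs();print(o['ee_pos'],o['qpos'],o['width']);print(R.from_quat(np.roll(o['ee_rot'],-1)).as_matrix().round(3))
print(c, proj(c,[[.4576,.1733,.065]]))
E
```

```text
clock: 1.1
ee_pos: [0.3719, -0.1838, 0.2501]
ee_rot: [0.0, 0.995, 0.099, -0.0]
force: [0.5, 1.1, 0.4]
width: 0.0508
finger_force: 0.0
clock: 2.1
ee_pos: [0.4565, 0.1774, 0.2505]
ee_rot: [-0.002, 0.995, 0.104, 0.0]
force: [-0.9, 0.3, 0.3]
width: 0.0512
finger_force: 0.0
[0.45646214 0.17399343 0.25008342] [ 0.12550818  0.14122429 -0.63031213  1.89691989  0.09028087  1.13222664
 -1.90494823] 0.050960354224064475
[[ 0.979  0.203 -0.001]
 [ 0.203 -0.979  0.001]
 [-0.001 -0.001 -1.   ]]
{'fov_y': 61.44395700278682, 'cx': 256.8134414511673, 'cy': 189.54491924091855, 'k1': -0.0767486966176152, 'R': array([[ 0.206784  , -0.97837472, -0.00482482],
       [-0.93564213, -0.19918916,  0.29137174],
       [-0.28603179, -0.05573671, -0.95659774]]), 't': array([0.08140415, 0.42454185, 0.51961856])} [[263.09442443 169.98787037]]
```

View pics/w1.png

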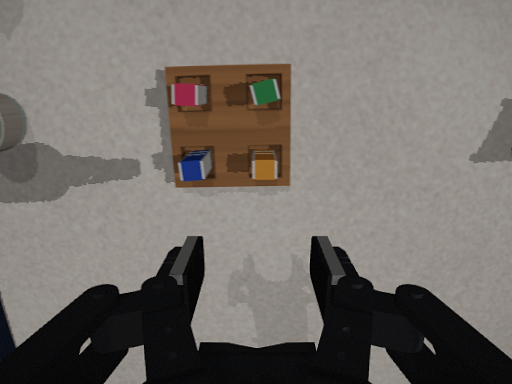

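The wrist view has amber at about (264,166) with white plates on its left and right, roughly in line with the jaws. I'll zoom in and measure its top.

```bash
python3 - <<'E'
from h import *
im=cv2.imread('pics/w1.png');c=camera_info('wrist')
b=im[140:190,230:300];b=cv2.resize(b,None,fx=10,fy=10,interpolation=cv2.INTER_CUBIC)
cv2.imwrite('pics/w1z.png',b)
hsv=cv2.cvtColor(im,cv2.COLOR_BGR2HSV)[140:190,230:300]
# top face: bright orange
am=cv2.inRange(hsv,(8,140,190),(25,255,255));ys,xs=np.nonzero(am)
print(len(xs),xs.min()+230,xs.max()+230,ys.min()+140,ys.max()+140)
print(hsv[8:45:2,34])
r=cv2.minAreaRect(np.c_[xs+230,ys+140].astype(np.float32));print(r);print(onz(c,cv2.boxPoints(r),.065),onz(c,[r[0]],.065))
E
```

```text
Traceback (most recent call last):
ValueError: zero-size array to reduction operation minimum which has no identity
```

View pics/w1z.png

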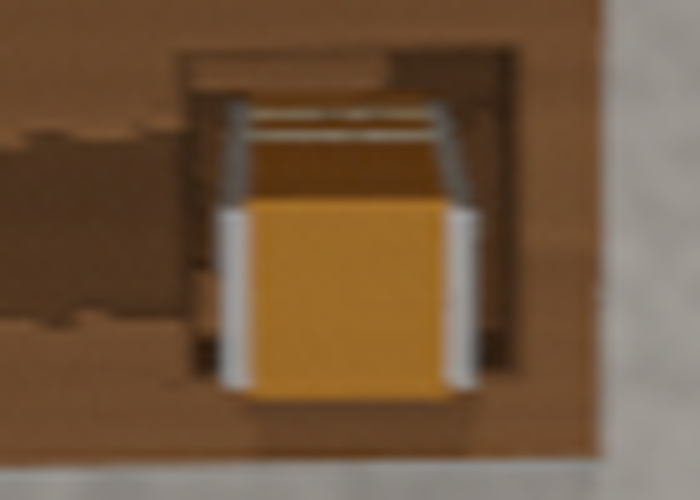

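The zoom gives a square orange top with corners at full-image (254.8,160), (274.8,160), (275,180) and (254.6,180). White plates flank it and it's already parallel to the jaws.

```bash
python3 - <<'E'
from h import *
c=camera_info('wrist');o=sensors.get_obs()
w=onz(c,[[254.8,160],[274.8,160],[275.2,180],[254.6,180]],.065);m=w.mean(0)
v=w[1]+w[2]-w[0]-w[3];print(m,'yline',np.arctan2(v[1],v[0])+np.pi,'tool',np.arctan2(-.979,.203)+np.pi,m-o['ee_pos'],o['ee_pos'])
E
```

```text
[0.45777539 0.16760707 0.065     ] yline 1.7764181274214834 tool 1.7752533620517588 [ 0.00131325 -0.00638636 -0.18508342] [0.45646214 0.17399343 0.25008342]
```

The arm was still settling when that picture was taken, so I'll descend partway and take a settled look.

```bash
python3 -m crank '[[[0.001,-0.002,-0.015,0,0,0],[0.001,-0.002,-0.03,0,0,0],[0.001,-0.002,-0.045,0,0,0],[0.001,-0.002,-0.06,0,0,0],[0.001,-0.002,-0.075,0,0,0],[0.001,-0.002,-0.09,0,0,0],[0.001,-0.002,-0.1,0,0,0],[0.001,-0.002,-0.1,0,0,0],[0.001,-0.002,-0.1,0,0,0],[0.001,-0.002,-0.1,0,0,0]]]' 0.6 30
python3 - <<'E'
from h import *
o=sensors.get_obs();c=camera_info('wrist');im=read_camera('wrist')[:,:,::-1];cv2.imwrite('pics/w2.png',im)
p=proj(c,[.4575,.1715,.065])[0];hsv=cv2.cvtColor(np.ascontiguousarray(im),cv2.COLOR_BGR2HSV)
am=cv2.inRange(hsv,(10,130,110),(25,255,255));n,l,s,ce=cv2.connectedComponentsWithStats(am)
i=1+np.argmax(s[1:,4]);ys,xs=np.nonzero(l==i);r=cv2.minAreaRect(np.c_[xs,ys].astype(np.float32))
print(p,s[i],r);w=onz(c,cv2.boxPoints(r),.065);print(w,w.mean(0),o['ee_pos'])
E
```

```text
clock: 3.15
ee_pos: [0.4586, 0.1693, 0.1511]
ee_rot: [0.0, 0.995, 0.099, 0.001]
force: [0.2, 0.6, -0.2]
width: 0.0515
finger_force: 0.0
[254.91856767 205.12421386] [  114    53   175   168 14536] ((203.36837768554688, 137.33975219726562), (166.29904174804688, 174.2209014892578), 88.2901840209961)
[[0.53536341 0.27614649 0.065     ]
 [0.55836415 0.17120339 0.065     ]
 [0.45349859 0.14368675 0.065     ]
 [0.42490654 0.2637112  0.065     ]] [0.49303317 0.21368695 0.065     ] [0.45864374 0.16934763 0.15110584]
```

```bash
python3 - <<'E'
from h import *
o=sensors.get_obs();c=camera_info('wrist')
im=cv2.imread('pics/w2.png')
cv2.imwrite('pics/w2z.png',cv2.resize(im[150:270,170:330],(800,600),interpolation=2));print(o['ee_pos'])
E
```

```text
[0.45864999 0.16943324 0.1511321 ]
```

View pics/w2z.png

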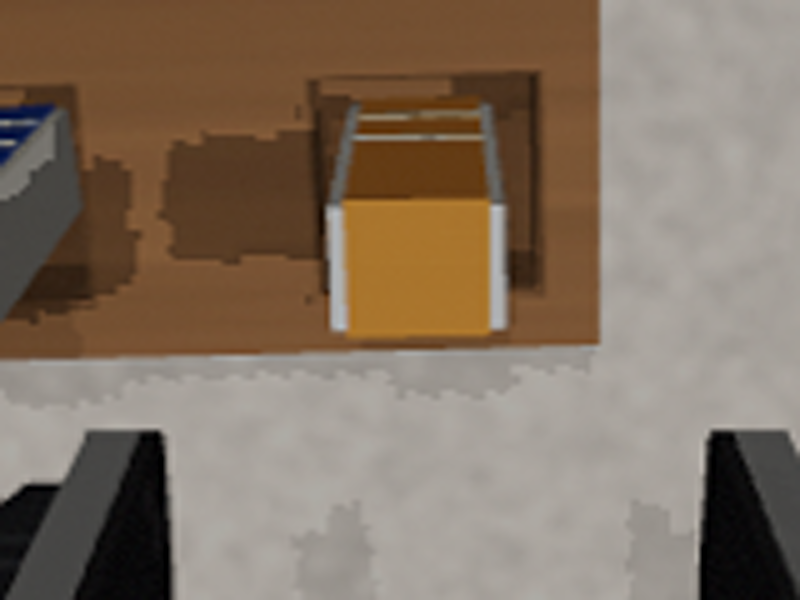

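The closer view has amber's top centred at about (253.7,203.7), square to the jaws, so it sits about 3 mm to +y of the TCP and level in x. I'll correct for that, descend and grip.

```bash
python3 -m crank '[[[0,0.003,-0.01,0,0,0],[0,0.003,-0.025,0,0,0],[0,0.003,-0.04,0,0,0],[0,0.003,-0.055,0,0,0],[0,0.003,-0.07,0,0,0],[0,0.003,-0.085,0,0,0],[0,0.003,-0.095,0,0,0],[0,0.003,-0.1,0,0,0],[0,0.003,-0.1,0,0,0],[0,0.003,-0.1,0,0,0]]]'
python3 -m crank '[[[0,0,0,0,0,0],[0,0,0,0,0,0],[0,0,0,0,0,0],[0,0,0,0,0,0],[0,0,0,0,0,0],[0,0,0,0,0,0],[0,0,0,0,0,0],[0,0,0,0,0,0],[0,0,0,0,0,0],[0,0,0,0,0,0]]]' 0 30
```

```text
clock: 4.2
ee_pos: [0.4584, 0.1726, 0.0507]
ee_rot: [-0.0, 0.995, 0.099, 0.0]
force: [0.1, 0.0, 1.1]
width: 0.0512
finger_force: 0.0
clock: 5.2
ee_pos: [0.4586, 0.1725, 0.0509]
ee_rot: [0.0, 0.995, 0.099, 0.001]
force: [0.2, -0.7, 6.2]
width: 0.0237
finger_force: 32.6
```

Gripped at 23.7 mm, as expected for the plates. Next I'll lift, then turn while moving to a viewpoint above the lamp.

```bash
python3 -m crank '[[[0,0,0.01,0,0,0],[0,0,0.03,0,0,0],[0,0,0.055,0,0,0],[0,0,0.08,0,0,0],[0,0,0.105,0,0,0],[0,0,0.13,0,0,0],[0,0,0.155,0,0,0],[0,0,0.18,0,0,0],[0,0,0.195,0,0,0],[0,0,0.2,0,0,0]]]'
python3 -m crank '[[[0.004,-0.022,0,0,0,0.057],[0.008,-0.045,0,0,0,0.114],[0.012,-0.067,0,0,0,0.171],[0.016,-0.09,0,0,0,0.228],[0.02,-0.112,0,0,0,0.285],[0.024,-0.135,0,0,0,0.342],[0.028,-0.157,0,0,0,0.4],[0.032,-0.18,0,0,0,0.457],[0.036,-0.205,0,0,0,0.514],[0.04,-0.23,0,0,0,0.571]]]'
python3 -m crank '[[[0.004,-0.024,0,0,0,0.06],[0.009,-0.05,0,0,0,0.125],[0.014,-0.076,0,0,0,0.19],[0.02,-0.105,0,0,0,0.26],[0.025,-0.134,0,0,0,0.33],[0.03,-0.163,0,0,0,0.4],[0.034,-0.19,0,0,0,0.465],[0.038,-0.214,0,0,0,0.53],[0.04,-0.227,0,0,0,0.574],[0.04,-0.227,0,0,0,0.574]]]'
python3 -m crank '[[[0,0,0,0,0,0],[0,0,0,0,0,0],[0,0,0,0,0,0],[0,0,0,0,0,0],[0,0,0,0,0,0],[0,0,0,0,0,0],[0,0,0,0,0,0],[0,0,0,0,0,0],[0,0,0,0,0,0],[0,0,0,0,0,0]]]'
python3 - <<'E'
from h import *
o=sensors.get_obs();c=camera_info('wrist');im=read_camera('wrist')[:,:,::-1];cv2.imwrite('pics/w3.png',im);print(o['ee_pos'],o['ee_rot'])
E
```

```text
clock: 6.2
ee_pos: [0.4586, 0.1728, 0.2523]
ee_rot: [-0.0, 0.995, 0.099, 0.002]
force: [0.6, 0.7, -0.2]
width: 0.0238
finger_force: 31.9
clock: 7.2
ee_pos: [0.4974, -0.0585, 0.2495]
ee_rot: [-0.0, 0.926, 0.377, -0.001]
force: [0.4, -0.3, 0.2]
width: 0.0232
finger_force: 31.9
clock: 8.2
ee_pos: [0.537, -0.287, 0.2489]
ee_rot: [-0.001, 0.784, 0.621, -0.001]
force: [-0.6, -0.1, -0.2]
width: 0.0233
finger_force: 31.9
clock: 9.2
ee_pos: [0.5381, -0.2847, 0.2503]
ee_rot: [0.0, 0.783, 0.622, 0.0]
force: [0.2, 0.6, 0.4]
width: 0.0237
finger_force: 31.9
[ 0.53805716 -0.28466131  0.25031677] [2.33844988e-05 7.82629826e-01 6.22487393e-01 2.71645397e-05]
```

View pics/w3.png

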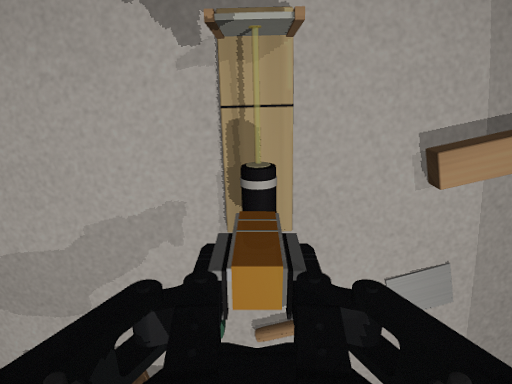

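The held amber shows upright at the bottom centre. The black line runs (221,106)–(293,104.5) and the beam rod (258,165)–(256,27), with the base edges at columns of about 220 and 293.

```bash
python3 - <<'E'
from h import *
o=sensors.get_obs();c=camera_info('wrist');im=cv2.imread('pics/w3.png')
hsv=cv2.cvtColor(im,cv2.COLOR_BGR2HSV).astype(int)
# beam: most yellow-bright pixel relative to base, rows 45..155
pts=[]
for y in list(range(45,100))+list(range(112,155)):
    r=im[y,248:266].astype(float);s=r[:,1]-r[:,0];s=s-np.median(s);s[s<0]=0
    if s.sum()>20: pts.append([248+(np.arange(18)*s).sum()/s.sum(),y])
pts=np.array(pts);k=np.polyfit(pts[:,1],pts[:,0],1);print(len(pts),k,np.std(pts[:,0]-np.polyval(k,pts[:,1])))
B=onz(c,[[np.polyval(k,y),y] for y in(50,105,150)],.06)
L=[]
for x in range(224,291):
    if 250<x<265: continue
    col=im[95:115,x].sum(1).astype(float);d=np.clip(np.median(col)-col-60,0,None)
    if d.sum()>0:L.append([x,95+(np.arange(20)*d).sum()/d.sum()])
L=np.array(L);q=np.polyfit(L[:,0],L[:,1],1);W=onz(c,[[x,np.polyval(q,x)] for x in(221,293.5)],.012)
u=B[2]-B[0];u=-u/np.linalg.norm(u) if u[1]<0 else u/np.linalg.norm(u)
m=W.mean(0);P=B[1]+u*((m-B[1])[:2]@u[:2])
print('line',W,m);print('beam',B,'yaw',np.arctan2(-u[0],u[1]),'lineyaw',np.arctan2(*(W[1]-W[0])[1::-1]));print('P',P)
ty=2*np.arctan2(o['ee_rot'][2],o['ee_rot'][1]);print('toolx yaw',ty,'beam dir',np.arctan2(u[1],u[0]),'delta xy',P-o['ee_pos'])
E
```

```text
98 [2.61292549e-02 2.53930870e+02] 0.11071442024509504
line [[ 0.51280938 -0.21751392  0.012     ]
 [ 0.59027936 -0.23338064  0.012     ]] [ 0.55154437 -0.22544728  0.012     ]
beam [[ 0.56129629 -0.17481007  0.06      ]
 [ 0.5515496  -0.22291099  0.06      ]
 [ 0.54301813 -0.2650507   0.06      ]] yaw -0.1998453890477693 lineyaw -0.20201738913563222
P [ 0.55105591 -0.22534835  0.06      ]
toolx yaw 1.3438679625261918 beam dir 1.3709509377471274 delta xy [ 0.01296225  0.05928636 -0.19034846]
```

```bash
python3 -m crank '[[[0.002,0.01,0,0,0,0.005],[0.005,0.022,0,0,0,0.01],[0.008,0.035,0,0,0,0.015],[0.011,0.048,0,0,0,0.02],[0.013,0.057,0,0,0,0.025],[0.013,0.0593,0,0,0,0.027],[0.013,0.0593,-0.005,0,0,0.027],[0.013,0.0593,-0.02,0,0,0.027],[0.013,0.0593,-0.04,0,0,0.027],[0.013,0.0593,-0.06,0,0,0.027]]]'
python3 -m crank '[[[0,0,-0.02,0,0,0],[0,0,-0.04,0,0,0],[0,0,-0.06,0,0,0],[0,0,-0.075,0,0,0],[0,0,-0.09,0,0,0],[0,0,-0.1,0,0,0],[0,0,-0.1045,0,0,0],[0,0,-0.1045,0,0,0],[0,0,-0.1045,0,0,0],[0,0,-0.1045,0,0,0]]]'
python3 - <<'E'
from h import *
o=sensors.get_obs();print(o['ee_pos'],o['ee_rot'],o['force'],o['finger_force'])
a=read_camera('wrist')[:,:,::-1];c=camera_info('side');s=read_camera('side')[:,:,::-1];cv2.imwrite('pics/s4.png',s)
p=proj(c,[.551,-.2253,.06])[0].astype(int);print(proj(c,[[.551,-.2253,.06],[.551,-.2253,.04],[.551,-.2253,.1]]))
z=cv2.resize(s[p[1]-30:p[1]+24,p[0]-27:p[0]+27],(384,384),interpolation=2)
print(p)
cv2.imwrite('pics/f4.png',cv2.hconcat([a[:,60:452],z]))
E
```

```text
clock: 10.25
ee_pos: [0.5503, -0.2264, 0.1884]
ee_rot: [-0.0, 0.775, 0.632, -0.0]
force: [-1.0, 0.8, -0.6]
width: 0.0235
finger_force: 31.9
clock: 11.25
ee_pos: [0.5518, -0.2255, 0.0867]
ee_rot: [0.001, 0.774, 0.633, 0.0]
force: [0.1, -0.3, 0.1]
width: 0.0236
finger_force: 31.9
[ 0.5517594  -0.22552756  0.08673681] [8.29065299e-04 7.74136237e-01 6.33018332e-01 4.35783355e-04] [ 0.10566564 -0.2874648   0.09575233] 31.913169622421265
[[270.6265901  172.4873182 ]
 [270.53992547 177.11434354]
 [270.80235461 163.05481444]]
[270 172]
```

View pics/f4.png

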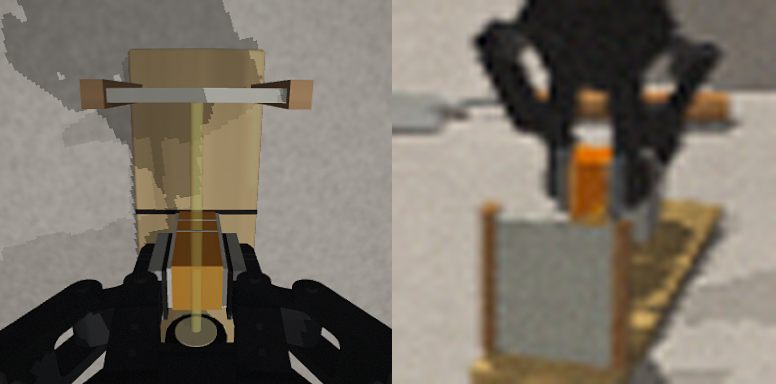

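Amber hangs above the black line. The beam at full column ~256 runs through the swatch's middle (~257), and the white lines sit at about rows 220 and 231. Next I'll check the height from those lines.

```bash
python3 - <<'E'
from h import *
o=sensors.get_obs();c=camera_info('wrist');im=cv2.imread('pics/f4.png')[:,:392]
print(o['ee_pos'],o['joint_velocities'].max() if hasattr(o['joint_velocities'],'max') else '')
x,y,_=o['ee_pos'];u=np.array([.199,.98])
for off in(0.009,.010,.011):
  q=np.array([x,y])+u*off
  print(off,proj(c,[[*q,z] for z in(.053,.067,.10)]).round(1).tolist())
for xx in(185,208):print([int(v) for v in im[208:245,xx,0]])
for yy in(250,280):
  print([tuple(int(t) for t in im[yy,k]) for k in list(range(164,182,2))+list(range(210,236,2))])
E
```

```text
[ 0.55153863 -0.22552677  0.08657563] 0.0028340499637554612
0.009 [[257.7, 223.3], [257.8, 234.7], [258.2, 270.8]]
0.01 [[257.7, 221.6], [257.8, 232.8], [258.2, 268.6]]
0.011 [[257.7, 219.8], [257.8, 230.9], [258.2, 266.3]]
[97, 77, 22, 12, 16, 16, 16, 16, 20, 17, 14, 74, 56, 15, 19, 16, 16, 15, 18, 17, 16, 10, 79, 97, 9, 15, 15, 14, 16, 18, 16, 18, 16, 15, 16, 17, 16]
[108, 86, 26, 17, 16, 13, 15, 16, 17, 15, 13, 77, 96, 15, 15, 17, 18, 20, 18, 17, 13, 14, 80, 96, 10, 17, 16, 19, 18, 16, 17, 17, 16, 17, 17, 16, 18]
[(61, 63, 63), (7, 7, 7), (5, 4, 6), (73, 76, 77), (83, 86, 86), (17, 51, 85), (16, 51, 85), (16, 50, 85), (19, 52, 86), (17, 53, 87), (16, 52, 87), (19, 54, 87), (15, 50, 85), (13, 50, 84), (36, 60, 84), (76, 79, 80), (55, 58, 59), (9, 8, 9), (6, 6, 6), (61, 63, 64), (60, 61, 62), (60, 62, 62)]
[(36, 35, 37), (49, 48, 48), (162, 166, 167), (155, 161, 162), (34, 109, 159), (42, 112, 159), (43, 113, 161), (43, 113, 161), (44, 114, 161), (45, 117, 161), (46, 118, 162), (47, 118, 162), (46, 119, 162), (46, 118, 161), (45, 117, 160), (64, 113, 140), (102, 106, 108), (107, 112, 115), (11, 11, 11), (14, 14, 14), (13, 13, 14), (53, 53, 54)]
```

The lines land at rows 219.5 and 230.5, against a predicted 221.6 and 232.8. That is about 1–2 mm of height error, inside the tolerance, and the sideways error is under 1 mm. Handing in.

```bash
python3 -c "
from cell import job
print(job.close_job())"
```

```text
the job is handed in; nothing more can be done
None
```

I handed the job in with the amber swatch held by its frosted faces in the lamp beam above the black line, about 11 s in; my last check put it under 1 mm off sideways and 1–2 mm off in height, and no verdict came back.

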